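Reset the depth stop of the desk eyelet press

ROBOT

A 7-joint arm with a two-finger parallel gripper is mounted at the origin on the work surface. World frame = base frame: x ahead of the robot, y to its left, z up, the work surface at z = 0. Lengths are in m, angles in rad, forces in N, time in s.
With the tool pointing down it reaches from about 0.375 to 0.925 m from the base axis. Payload 3.1 kg.
Tool frame: the origin (TCP) lies at the very end of the fingers, on their centre line; the grasp point (between the pads) lies bot.pinch_z behind it (bot.pinch_z is the distance from the TCP to the grasp point, in m); z points along the fingers, y is the line along which they close (so a half turn about z gives the same grasp; the last joint's range is limited). The gripper opens to 85 mm and grips with 20 to 120 N. Pads are 22 mm wide; open, the fingers measure 114 mm over their backs; the gripper's body (76 mm by 85 mm) begins 54 mm behind the grasp point. The pads swing forward as they close: fully open they stand 13 mm farther back than shut.
Start: joints at [1.24, 0.383, 0.044, 1.598, -0.018, 1.161, -0.05], TCP at [0.15, -0.632, 0.231] pointing down, gripper open.
Joint ranges: [-2.61, 2.61], [-0.41, 2.15], [-1.48, 1.57], [0, 2.5], [-1.57, 4.71], [0.05, 1.97], [-2.85, 2.85]. Speed limits (rad/s): [2.79, 2.79, 3.14, 3.14, 3.14, 3.14, 3.14].

INTERFACE

Orientations are given as a rotation vector (axis times angle).
In Python, from workcell import bot gives the robot as it stands. The module is installed in compiled form; this text tells all that it offers.
- The arm moves only by the shell command python3 -m pendant 'ROWS' [FORCE]. ROWS is JSON, a list of rows, each an object with "delta_pos": the shift along the tool's x, y, z in m, a list of three; "rotation": the turn, a rotation vector about the tool's x, y, z in rad, a list of three; "fingers": the opening, from 0 (shut) to 1 (fully open). A call has exactly 8 rows; each row is the pose to reach, as a shift and turn from the pose commanded when the call began, along the tool's axes at that moment; what a row does not reach only later rows make up. A row lasts 1/8 s, in which the tool goes at most 62.5 mm and 10.7 degrees, less where a joint would pass 70% of its speed; a pose out of reach is approached as far as the arm can. A call with a gripper value outside its range is refused whole. The fingers move at their own pace and stop on an object; FORCE is the grip in N (left out, the last holds). Time passes only in rows, so rows that repeat a pose let the fingers close, or fill a call up. It gives the time, the measured TCP pose, the force, the opening and the grip force at its end, in the units of the state.
- bot.state(): the state, without advancing time (a new reading comes with each control period).
- bot.read_camera(name): name is "side" or "top" or "wrist"; returns a dict with "frame" (400x640x3 uint8, blue, green, red), "vertical_fov" (degrees; the focal length in pixels is half the picture's height over the tangent of half this angle, whatever the lens; pixels are square), "cx", "cy" (the principal point, pixels), "world_from_camera" (4x4, takes a point from camera to world coordinates); the wrist camera has in their place "T_tool_cam" (4x4, takes a point from camera to tool coordinates, whose origin is the TCP and whose axes are the flange's). Camera axes: x right, y up, looking along -z (the intrinsics and any distortion apply to the point x, -y, -z); pixel columns grow to the right and rows downward; lengths in m; the calibration is good to about 2 mm. The wrist camera is an equidistant fisheye: a pixel r from the principal point sees the ray r / f radians off the axis. A picture is of the moment at which its call begins: read the wrist's pose just before it. There is no depth.
- bot.hand_in(): hands the job in; it is judged then, once.
Trained networks look in the newest picture that a camera, given by its name, has taken for a name from the list of things; names that differ only in an ending like _2 or _b are one class to them, and where a whole thing is asked for, a point or a joint stands for the part that bears it (a point fixed in the world has none). Each returns a list of dicts, best first, with "confidence" (0 to 1); they miss things now and then, are a little off and sometimes report something else, mostly with a low value. They report only what shows in the picture. A call takes as long as a camera call. They do not tell look-alikes from the thing itself.
- bot.masks_of(camera, target): "pixels" (400x640 bool, what is visible of it) and "point" ([column, row] in pixels, amid what is visible of it).
The state is a dict: "time_s": time; "q": joint angles; "qvel": joint speeds; "tau": joint torques, N m; "tool_pos": TCP position; "tcp_rot": TCP orientation; "ft_force": force on the tool from outside, world axes, zero at the start; "wrist_torque": the same for the moment, N m; "width": finger opening in m; "finger_force": force on a finger pad.
Only numpy, scipy, OpenCV 4.12 (cv2) and the standard library are available. Lean on these libraries where they do the work, as an engineer would, in place of code of your own. Each camera call takes 0.05 s, during which the arm holds its last target. There are 200 camera calls.

TASK

Set the depth stop of the blue eyelet press to the gauge block that stands under it: swing the yellow lock lever loose, screw the red T-handle down until the rubber foot sits snugly on the gauge block, felt but not forced, then swing the lever back and press it home firmly, without straining it, and let go. Turn the T-handle only while the lock is loose, leave the gauge block where it stands and do not disturb the other things on the desk.

Things in the scene. Friction and masses are not known exactly. Their poses are not given: they have to be found in the camera images.
- press: blue steel eyelet press fixed to the desk: base plate 200 x 110 x 12 mm, a column at its rear (+x) and an arm 36 mm wide reaching forward from it, its top 100 mm above the desk. Origin on the desk under the vertical axis that stop screw and lock nut share; z up, +x towards the column. A fixed handle rises behind the column to 165 mm.
- lock_nut (a joint): turn of the lock nut, rad: 0 = on its seat (solid stop), grows anticlockwise from above (loosening) to a stop at 1.2; at 0.45 or more it is loose and the screw may be turned. About 0.25 N m (3 to 4 N at the lever's grip) swings it; it stays where left. It is retightened by pressing the lever home against the seat with 0.6 to 1.5 N m (8 to 20 N at its grip) for a moment.
- lever (a joint): springy bend of the lever against the nut, rad: 0 = straight, 6 N m per rad (12 N at the grip bends it 0.14 rad), negative when pressed in the tightening direction (clockwise from above); it springs back. On the seat, -0.09 or beyond (0.54 N m, 7.5 N) tightens the nut; 0.3 either way (1.8 N m, 25 N) strains it.
- lever_grip (a point): middle of the lock lever's yellow sleeve, 72 mm from the screw axis, 110 mm above the desk; sleeve 44 long, 13 wide, 13 mm high, far end 94 mm from the axis. x points outward along the lever, z up. Tight, it points 0.5 rad to the press's +y side of its -x; loosening swings it across the front to the -y side, just over the arm's top. Nut (34 mm across) and lever stay below 118 mm.
- adjuster (a joint): turn of the stop screw (coarse thread), rad, 0 to 2.6: grows clockwise from above, which drives screw, T-handle and foot down 6 mm per rad. About 0.18 N m turns it, plus 0.006 N m per N on the foot (0.27 N m at 15 N); it stays where left. Turn it only while the nut is loose.
- adjuster_grip (a point): centre of the red T-handle bar on top of the screw, on the axis: bar 60 mm long (x), 11 wide (y), 22 mm high, z up; 147 mm above the desk at adjuster = 0, 6 mm lower per rad. Below the bar a 24 mm collar, 4 mm high, then the 16 mm screw.
- foot_face (a point): centre of the underside of the black rubber-faced foot (a disc 22 mm across at the screw's lower end, which does not turn) as long as it hangs free: 43 mm above the desk at adjuster = 0, 6 mm lower per rad. The foot is sprung, it gives about 1 mm per 10 N, 5 mm at most; this point moves with the screw and does not show it.
- gauge: adjustable gauge block, loose, standing on the press's base plate under the foot: steel block 36 x 50 x 16 mm with a brass cap on top. The cap is set to an unknown height, anything that makes the whole block 20 to 26 mm high: it is not reported. Origin at the centre of the underside, z up. 0.25 kg.
- spare_block: brass block 36 x 24 x 18 mm beside the press; origin at the centre of the underside. Leave alone.
- driver: screwdriver 170 mm long with red handle, lying on the other side of the press. Leave alone.
- mug: blue mug, 76 mm across and 90 mm high. Leave alone.
- stapler: black stapler, 150 x 36 x 48 mm. Leave alone.
- eyelets: clear open tray with four compartments, 100 x 100 x 35 mm. Leave alone.
There are look-alikes about, which are no part of the job. Several things have the shape of the gauge; the one meant has the colours described above.

How it is judged:
On the way, in this order (a step that is already met when the one before it is completed fails the run):
1. the lock nut is swung loose (0.45 rad or more) (value of joint lock_nut above 0.45 rad), for 0.1 s.
2. with the nut loose, the foot is screwed down onto the gauge block and presses on it with more than 2 N (contact force between gauge and foot_c0 above 2 N and value of joint lock_nut above 0.3 rad), for 0.2 s.
3. the lock nut is pressed home on its seat with over 7.5 N at the lever's grip (value of joint lock_nut below 0.03 rad and value of joint lever below -0.09 rad), for 0.1 s.
At the end, for the whole second after the job is handed in: The lock nut is on its seat (below 0.03 rad), the foot rests on the gauge block with 2 to 25 N, and the block stands at rest within 6 mm of where it was (value of joint lock_nut below 0.03 rad and contact force between gauge and foot_c0 between 2 and 25 N and distance of gauge from where it was at the start of the episode below 0.006 m and linear speed of gauge below 0.02 m/s); the robot touches nothing.
It fails at once if the foot is forced onto the gauge block with more than 30 N (contact force between gauge and foot_c0 above 30 N).
It fails at once if the lock lever is strained (bent 0.3 rad, 25 N at its grip) (value of joint lever below -0.3 rad or value of joint lever above 0.3 rad).
It fails at once if the T-handle is turned while the lock nut is not loose (below 0.3 rad) (value of joint lock_nut below 0.3 rad and (velocity of joint adjuster above 0.3 rad/s or velocity of joint adjuster below -0.3 rad/s)).
It fails at once if the gauge block is shifted by more than 10 mm (distance of gauge from where it was at the start of the episode above 0.01 m).
It fails at once if another thing on the desk is shifted by more than 25 mm (distance of any of spare_block, driver, mug, stapler, eyelets from where it was at the start of the episode above 0.025 m).
It also fails if it takes over 72 s, if anything falls off the work surface, if the arm or the gripper's body presses on something with over 40 N, if the wrist force passes 120 N, or if a joint passes its speed limit or range.

## Working session

There is one attempt and no reset: what is moved stays moved. The work goes in short steps, Python scripts to look and compute and a shell command to move; the robot and the scene stay as the last step left them, time stands still between calls to the robot, and variables do not carry over. Pictures are saved under pics/ and viewed, at most 13 in all, crops included, and the job is handed in when it is done.

```bash
mkdir -p pics; python3 - <<'E'
from workcell import bot
import cv2, numpy as np
s=bot.state(); print(s, bot.pinch_z)
for n in ["side","top"]:
    c=bot.read_camera(n); cv2.imwrite(f"pics/{n}0.png",c["frame"])
    print(n,c["vertical_fov"],c["cx"],c["cy"],c["world_from_camera"].tolist() if hasattr(c["world_from_camera"],'tolist') else c["world_from_camera"])
    for t in ["press","lever_grip","adjuster_grip","gauge","foot_face","lock_nut","spare_block"]:
        for m in bot.masks_of(n,t)[:3]: print(n,t,round(m["confidence"],2),np.round(m["point"],1),m["pixels"].sum())
E
```

```text
{'time_s': 0.0, 'q': array([ 1.24019042,  0.38382224,  0.04381615,  1.59962999, -0.01793388,
        1.16120622, -0.04984023]), 'qvel': array([ 0.00103796,  0.00039835,  0.00099448,  0.00036921,  0.00166599,
       -0.00031468,  0.00050551]), 'tau': array([ 1.59621995e-04, -4.33461607e+01,  1.02427047e+00, -2.49509972e+01,
        1.05449354e-02,  1.12556125e-02,  1.33426641e-05]), 'tool_pos': array([ 0.14974894, -0.63151467,  0.22986917]), 'tcp_rot': array([-3.11768353e+00, -3.64779359e-01,  6.51395033e-04]), 'ft_force': array([-0.71693772, -0.04428105,  0.58988065]), 'wrist_torque': array([ 0.0081228 , -0.01630693, -0.02894631]), 'finger_force': 0.0, 'width': 0.08548309941908508} 0.0187
side 54.39742887646376 321.47124425988073 196.85432092130677 [[-0.9868186485129417, 0.12446334635855512, -0.10343031644697684, 0.44953717400713916], [-0.16037478087089171, -0.6666175992518181, 0.7279429277274121, 0.6223021056252614], [0.021653743503258025, 0.7349352704701095, 0.677791460267332, 0.709732313366728], [0.0, 0.0, 0.0, 1.0]]
side press 0.6 [318.5 188.6] 3824
side lever_grip 0.47 [350.9 18
[... 348 characters left out ...]
p 42.34584078220598 319.09303680579717 194.43430006713004 [[-0.02107029023591692, 0.9937303708682877, -0.10979978544309459, 0.4065633026955195], [-0.9997356918017739, -0.019931645918875765, 0.011457575162027374, -0.0008661594906219723], [0.009197249969592446, 0.11001217889370224, 0.9938876853488311, 1.2692053581430864], [0.0, 0.0, 0.0, 1.0]]
top press 0.94 [359.6 188.5] 4017
top press 0.68 [311.7 193.6] 150
top lever_grip 0.58 [343.2 221.1] 148
top adjuster_grip 0.76 [362.6 199.3] 170
top gauge 0.76 [341.9 261.4] 308
top gauge 0.75 [405.5 264.1] 336
top gauge 0.66 [303.  235.1] 330
top foot_face 0.47 [360.7 192.7] 194
top lock_nut 0.82 [350.1 217.8] 193
top spare_block 0.68 [310.7 192.9] 161
```

```bash
python3 - <<'E'
import cv2, numpy as np
a=cv2.imread("pics/side0.png")[110:270,230:450];b=cv2.imread("pics/top0.png")[110:290,270:450]
a=cv2.resize(a,None,fx=3.6,fy=3.6,interpolation=cv2.INTER_CUBIC)
cv2.imwrite("pics/sc.png",a); cv2.imwrite("pics/tc.png",cv2.resize(b,None,fx=3.3,fy=3.3,interpolation=cv2.INTER_CUBIC))
E
```

```text
(no output)
```

View pics/sc.png

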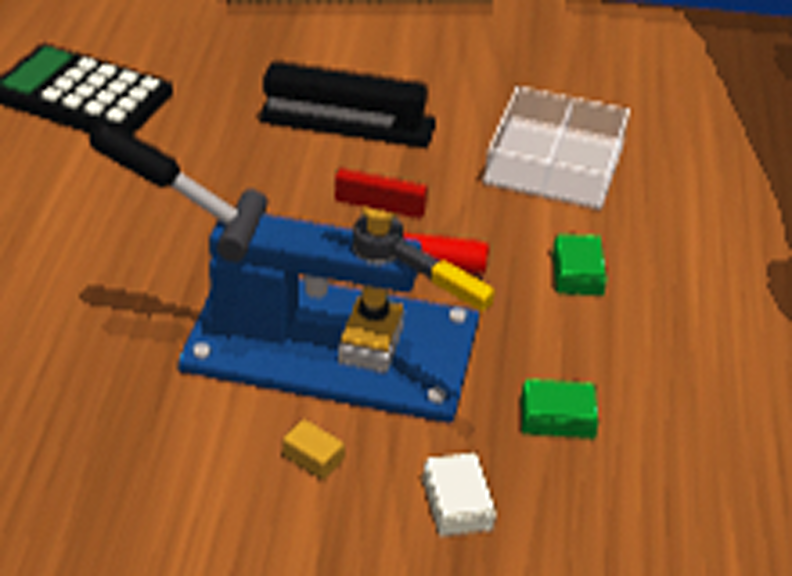

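View pics/tc.png

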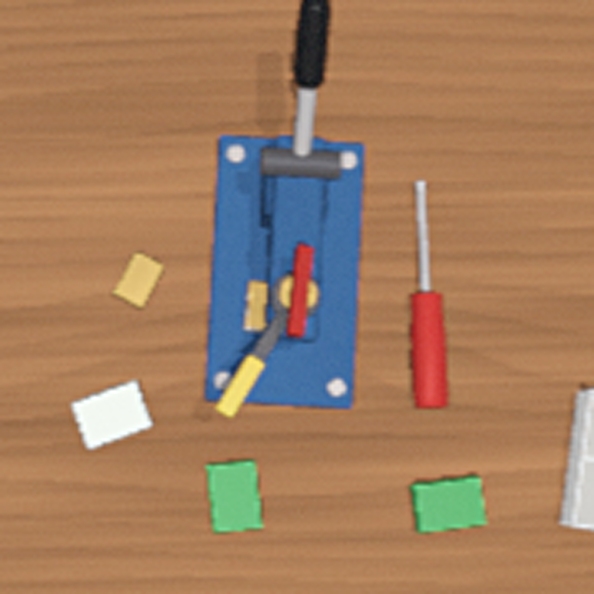

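View pics/top0.png

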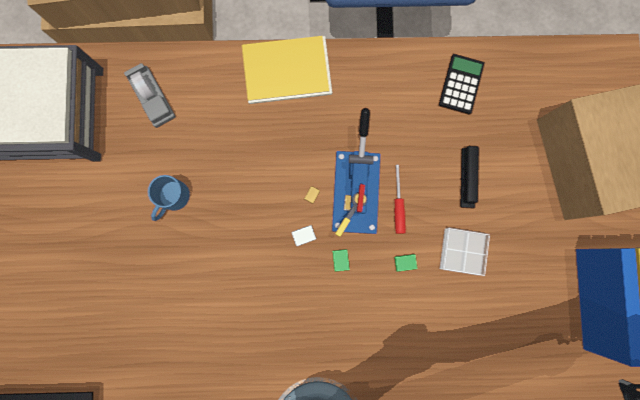

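Top view: the press's arm, red T-bar at about (362,199) and yellow sleeve at (343,226). In the side view they are at (336,165) and (358,189). Gauge-shaped things, side-view pixels: green (386,186), green (385,223), white (358,247), and steel with brass cap (332,205). The last one is the gauge meant, because it is steel and brass and stands under the foot. The crops confirm it.

```bash
cat > h.py <<'E'
from workcell import bot
import cv2, numpy as np
from scipy.spatial.transform import Rotation as R
def ray(c,p):
    f=200/np.tan(np.radians(c["vertical_fov"])/2)
    T=np.array(c["world_from_camera"]); d=T[:3,:3]@np.array([(p[0]-c["cx"])/f,-(p[1]-c["cy"])/f,-1]); return T[:3,3],d/np.linalg.norm(d)
def onz(c,p,z):
    o,d=ray(c,p); return o+d*(z-o[2])/d[2]
def tri(rs):
    A=sum(np.eye(3)-np.outer(d,d) for o,d in rs); b=sum((np.eye(3)-np.outer(d,d))@o for o,d in rs); return np.linalg.solve(A,b)
def colour(img,kind,roi):
    h=cv2.cvtColor(img,cv2.COLOR_BGR2HSV); H,S,V=cv2.split(h)
    m={'red':((H<6)|(H>174))&(S>190)&(V>90),'yellow':(H>22)&(H<34)&(S>150)&(V>120),'blue':(H>100)&(H<125)&(S>130)&(V>60)}[kind].astype(np.uint8)
    z=np.zeros_like(m); x0,y0,x1,y1=roi; z[y0:y1,x0:x1]=m[y0:y1,x0:x1]
    n,l,s,c=cv2.connectedComponentsWithStats(z); i=1+np.argmax(s[1:,4]); return (l==i),c[i],s[i]
E
python3 - <<'E'
from h import *
C={n:bot.read_camera(n) for n in("side","top")}
roi={'red':{'side':(320,150,352,172),'top':(352,175,372,220)},'yellow':{'side':(345,178,372,200),'top':(330,210,355,240)}}
for k in roi:
    p={}
    for n in C: m,p[n],s=colour(C[n]["frame"],k,roi[k][n]); print(k,n,p[n],s)
    print(k,'tri',tri([ray(C[n],p[n]) for n in C]),[onz(C[n],p[n],z) for n,z in (('top',.147 if k=='red' else .110),('side',.147 if k=='red' else .110))])
    m,_,_=colour(C['top']["frame"],k,roi[k]['top']); r=cv2.minAreaRect(np.argwhere(m)[:,::-1].astype(np.float32)); b=cv2.boxPoints(r); 
    w=np.array([onz(C['top'],q,.158 if k=='red' else .1165)[:2] for q in b]); e=[w[1]-w[0],w[2]-w[1]]; e=max(e,key=np.linalg.norm); print('axis deg',np.degrees(np.arctan2(e[1],e[0])),np.linalg.norm(e))
m,_,s=colour(C['top']["frame"],'blue',(325,140,385,245)); r=cv2.minAreaRect(np.argwhere(m)[:,::-1].astype(np.float32)); b=cv2.boxPoints(r)
w=np.array([onz(C['top'],q,.012)[:2] for q in b]); print(w, w.mean(0)); 
for e in (w[1]-w[0],w[2]-w[1]): print('plate',np.linalg.norm(e),np.degrees(np.arctan2(e[1],e[0])))
E
```

```text
red side [335.54497354 162.74603175] [323 157  26  13 189]
red top [361.25 185.5 ] [360 185   3   2   4]
red tri [ 0.53498432 -0.1064226   0.14783057] [array([ 0.54838947, -0.10663467,  0.147     ]), array([ 0.52178746, -0.10538178,  0.147     ])]
axis deg -91.13928436691401 0.004346011179569805
yellow side [358.89655172 188.52873563] [350 183  17  13  87]Traceback (most recent call last):
  File "<stdin>", line 6, in <module>
  File "h.py", line 15, in colour
    n,l,s,c=cv2.connectedComponentsWithStats(z); i=1+np.argmax(s[1:,4]); return (l==i),c[i],s[i]
                                                     ~~~~~~~~~^^^^^^^^^
    return _wrapfunc(a, 'argmax', axis=axis, out=out, **kwds)
    return bound(*args, **kwds)
ValueError: attempt to get argmax of an empty sequence
```

Thresholds are too strict for the top view, so I'll loosen them.

```bash
sed -i "s/(S>190)&(V>90)/(S>165)\&(V>90)/; s/(H>22)&(H<34)&(S>150)&(V>120)/(H>20)\&(H<36)\&(S>115)\&(V>120)/" h.py
python3 - <<'E'
from h import *
C={n:bot.read_camera(n) for n in("side","top")}
roi={'red':{'side':(320,150,352,172),'top':(352,175,372,220)},'yellow':{'side':(345,178,372,200),'top':(330,216,352,240)}}
print(cv2.cvtColor(C['top']['frame'],cv2.COLOR_BGR2HSV)[[199,226,230],[361,344,341]])
for k in roi:
    p={}
    for n in C: m,p[n],s=colour(C[n]["frame"],k,roi[k][n]); print(k,n,p[n],s)
    print(k,'tri',tri([ray(C[n],p[n]) for n in C]),[onz(C[n],p[n],z) for n,z in (('top',.147 if k=='red' else .110),('side',.147 if k=='red' else .110))])
    m,_,_=colour(C['top']["frame"],k,roi[k]['top']); r=cv2.minAreaRect(np.argwhere(m)[:,::-1].astype(np.float32)); b=cv2.boxPoints(r); 
    w=np.array([onz(C['top'],q,.158 if k=='red' else .1165)[:2] for q in b]); e=[w[1]-w[0],w[2]-w[1]]; e=max(e,key=np.linalg.norm); print('axis deg',np.degrees(np.arctan2(e[1],e[0])),np.linalg.norm(e))
m,_,s=colour(C['top']["frame"],'blue',(325,140,385,245)); r=cv2.minAreaRect(np.argwhere(m)[:,::-1].astype(np.float32)); b=cv2.boxPoints(r)
w=np.array([onz(C['top'],q,.012)[:2] for q in b]); print(w, w.mean(0)); 
for e in (w[1]-w[0],w[2]-w[1]): print('plate',np.linalg.norm(e),np.degrees(np.arctan2(e[1],e[0])))
E
```

```text
[[  0 181 194]
 [ 25 131 245]
 [ 25 128 243]]
red side [335.81318681 162.64835165] [323 157  26  13 182]
red top [360.2601626  198.10569106] [357 184   7  28 123]
red tri [ 0.52072536 -0.10346196  0.1488431 ] [array([ 0.52065877, -0.10363383,  0.147     ]), array([ 0.52121475, -0.105874  ,  0.147     ])]
axis deg -7.987194592088914 0.05944732513951262
yellow side [358.17431193 188.49541284] [350 183  17  13 109]
yellow top [342.06306306 226.73873874] [335 218  15  19 111]
yellow tri [ 0.46097633 -0.064159    0.11154338] [array([ 0.4606696 , -0.06423307,  0.11      ]), array([ 0.4613851 , -0.06596035,  0.11      ])]
axis deg -32.37090994207799 0.04410979744717653
[[ 0.45596088 -0.04541344]
 [ 0.65377613 -0.05929817]
 [ 0.64665687 -0.1668557 ]
 [ 0.44889501 -0.15112319]] [ 0.55132222 -0.10567262]
plate 0.19830193600352272 -4.0150270765412595
plate 0.10779288915373053 -93.7868999994741
```

```bash
cat >> h.py <<'E'
def go(p,yaw):
    "tool-frame delta and z-turn to reach p with tool x at yaw (deg), tool straight down"
    s=bot.state(); Rm=R.from_rotvec(s["tcp_rot"]); y=np.radians(yaw)
    x=np.array([np.cos(y),np.sin(y),0]); z=np.array([0,0,-1.]); T=R.from_matrix(np.c_[x,np.cross(z,x),z])
    return np.round(Rm.inv().apply(np.array(p)-s["tool_pos"]),4),np.round((Rm.inv()*T).as_rotvec(),3)
def st():
    s=bot.state(); print(round(s["time_s"],2),'q',np.round(s["q"],2),'p',np.round(s["tool_pos"],4),'F',np.round(s["ft_force"],2),'M',np.round(s["wrist_torque"],3),'w',round(s["width"],4),'ff',round(s["finger_force"],1)); return s
E
cp pics/side0.png pics/side_full.png; python3 -c "
from h import *
s=st();m=R.from_rotvec(s['tcp_rot']).as_matrix();print(m.round(3));print(go([.15,-.63,.4],13.3),go([.15,-.35,.4],13.3))"
```

```text
1.0 q [ 1.24  0.38  0.04  1.6  -0.02  1.16 -0.05] p [ 0.15   -0.6324  0.2313] F [-1.11  0.63 -0.2 ] M [0.06  0.027 0.013] w 0.086 ff 0.0
[[ 0.973  0.231  0.   ]
 [ 0.231 -0.973  0.   ]
 [ 0.     0.    -1.   ]]
(array([ 0.0006, -0.0024, -0.1687]), array([ 0.   , -0.   ,  0.001])) (array([ 0.0652, -0.2748, -0.1687]), array([ 0.   , -0.   ,  0.001]))
```

View pics/side_full.png

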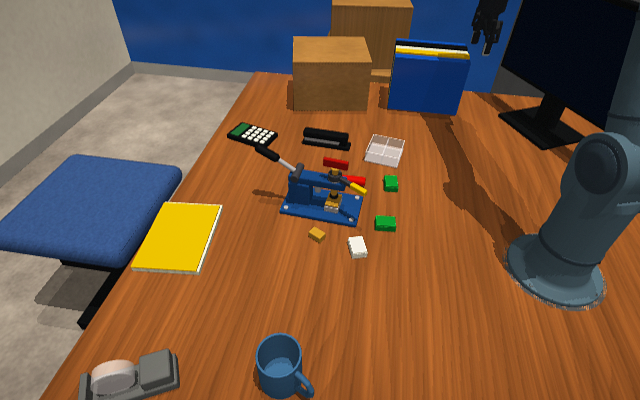

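```bash
python3 -c "
from h import *
print(go([.2,-.40,.36],80))"
```

```text
(array([ 0.1023, -0.2146, -0.1287]), array([ 0.   , -0.   , -1.163]))
```

```bash
python3 -m pendant '[{"delta_pos":[0.0,-0.05,-0.04],"rotation":[0,0,-0.1],"fingers":0.45},{"delta_pos":[0.025,-0.1,-0.08],"rotation":[0,0,-0.27],"fingers":0.45},{"delta_pos":[0.05,-0.15,-0.12],"rotation":[0,0,-0.44],"fingers":0.45},{"delta_pos":[0.1,-0.21,-0.13],"rotation":[0,0,-0.6],"fingers":0.45},{"delta_pos":[0.1,-0.21,-0.13],"rotation":[0,0,-0.76],"fingers":0.45},{"delta_pos":[0.1,-0.21,-0.13],"rotation":[0,0,-0.92],"fingers":0.45},{"delta_pos":[0.1,-0.21,-0.13],"rotation":[0,0,-1.08],"fingers":0.45},{"delta_pos":[0.1,-0.21,-0.13],"rotation":[0,0,-1.16],"fingers":0.45}]'
python3 -c "
from h import *
st();print(go([.46,-.065,.2],147.6))"
```

```text
time_s: 2.0
tool_pos: [0.1988, -0.4049, 0.3616]
tcp_rot: [2.406, 2.019, -0.0]
ft_force: [0.4, -0.8, -0.3]
width: 0.0383
finger_force: 0.0
2.0 q [ 1.13 -0.09 -0.1   1.87 -0.01  1.36  0.86] p [ 0.1988 -0.4049  0.3616] F [ 0.41 -0.79 -0.35] M [ 0.041 -0.034 -0.026] w 0.0383 ff 0.0
(array([0.3802, 0.1981, 0.1614]), array([-0.00e+00,  1.00e-03, -1.18e+00]))
```

```bash
python3 -m pendant '[{"delta_pos":[0.05,0.025,0],"rotation":[0,0,-0.15],"fingers":0.45},{"delta_pos":[0.1,0.05,0.01],"rotation":[0,0,-0.3],"fingers":0.45},{"delta_pos":[0.15,0.08,0.03],"rotation":[0,0,-0.45],"fingers":0.45},{"delta_pos":[0.2,0.105,0.06],"rotation":[0,0,-0.6],"fingers":0.45},{"delta_pos":[0.25,0.13,0.09],"rotation":[0,0,-0.75],"fingers":0.45},{"delta_pos":[0.3,0.157,0.12],"rotation":[0,0,-0.9],"fingers":0.45},{"delta_pos":[0.35,0.182,0.14],"rotation":[0,0,-1.05],"fingers":0.45},{"delta_pos":[0.38,0.198,0.16],"rotation":[0,0,-1.18],"fingers":0.45}]'
python3 - <<'E'
from h import *
s=st();c=bot.read_camera("wrist");cv2.imwrite("pics/w1.png",c["frame"]);print(c["vertical_fov"],c["cx"],c["cy"],np.round(c["T_tool_cam"],4).tolist())
print(go([.46,-.065,.1],147.6))
f=200/np.tan(np.radians(c["vertical_fov"])/2);T=np.linalg.inv(c["T_tool_cam"]);Rm=R.from_rotvec(s["tcp_rot"])
def pj(P):
    v=T[:3,:3]@Rm.inv().apply(np.array(P)-s["tool_pos"])+T[:3,3]; v=v*[1,-1,-1]; th=np.arctan2(np.hypot(v[0],v[1]),v[2]); a=np.arctan2(v[1],v[0]); return c["cx"]+f*th*np.cos(a),c["cy"]+f*th*np.sin(a)
print(pj([.461,-.065,.11]),pj([.521,-.104,.158]))
E
```

```text
time_s: 3.0
tool_pos: [0.4625, -0.063, 0.2011]
tcp_rot: [0.869, 3.018, 0.002]
ft_force: [0.3, -0.8, -0.2]
width: 0.0382
finger_force: 0.0
3.0 q [ 0.64  0.11 -0.62  2.03  0.07  1.02  1.  ] p [ 0.4625 -0.063   0.2011] F [ 0.27 -0.79 -0.16] M [-0.076 -0.017 -0.013] w 0.0382 ff 0.0
65.70646984690485 323.643925805011 193.52287181803183 [[0.0003, 0.9521, 0.3057, 0.0792], [1.0, -0.0003, -0.0002, -0.0005], [-0.0001, 0.3057, -0.9521, -0.1422], [0.0, 0.0, 0.0, 1.0]]
(array([-0.0009, -0.0075,  0.0989]), array([ 0.005, -0.002,  0.012]))
(np.float64(320.8778446779586), np.float64(198.31844162501963)) (np.float64(319.3035949024047), np.float64(308.507824961569))
```

View pics/w1.png

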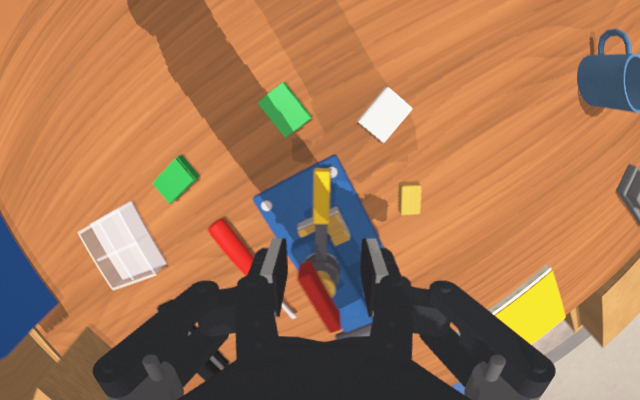

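The wrist view shows the yellow sleeve at (321,197), where I predicted it at (321,198), between the fingers. The T-bar is near (320,298). I'll descend after re-reading the pose.

```bash
python3 -c "
from h import *
st();print(go([.461,-.065,.094],147.6))"
```

```text
3.05 q [ 0.64  0.11 -0.62  2.03  0.07  1.02  1.  ] p [ 0.4631 -0.0587  0.199 ] F [ 0.78  3.48 -0.19] M [ 0.22  -0.104 -0.016] w 0.0388 ff 0.0
(array([-0.0017, -0.007 ,  0.1049]), array([ 0.005, -0.002,  0.012]))
```

```bash
python3 -m pendant '[{"delta_pos":[0,0,0.02],"rotation":[0,0,0],"fingers":0.45},{"delta_pos":[0,0,0.04],"rotation":[0,0,0],"fingers":0.45},{"delta_pos":[0,0,0.06],"rotation":[0,0,0],"fingers":0.45},{"delta_pos":[0,0,0.06],"rotation":[0,0,0],"fingers":0.45},{"delta_pos":[0,0,0.06],"rotation":[0,0,0],"fingers":0.45},{"delta_pos":[0,0,0.06],"rotation":[0,0,0],"fingers":0.45},{"delta_pos":[0,0,0.06],"rotation":[0,0,0],"fingers":0.45},{"delta_pos":[0,0,0.06],"rotation":[0,0,0],"fingers":0.45}]'
python3 -c "
from h import *
st();print(go([.461,-.065,.094],147.6))"
```

```text
time_s: 4.05
tool_pos: [0.4612, -0.0662, 0.1417]
tcp_rot: [0.881, 3.015, -0.0]
ft_force: [0.2, -0.8, 0.1]
width: 0.0388
finger_force: 0.0
4.05 q [ 0.62  0.2  -0.61  2.09  0.14  0.9   0.93] p [ 0.4612 -0.0662  0.1417] F [ 0.17 -0.84  0.11] M [ 0.006  0.004 -0.005] w 0.0388 ff 0.0
(array([0.0008, 0.0008, 0.0477]), array([ 0.   ,  0.001, -0.003]))
```

```bash
python3 -m pendant '[{"delta_pos":[0.001,0.001,0.016],"rotation":[0,0,0],"fingers":0.45},{"delta_pos":[0.001,0.001,0.032],"rotation":[0,0,0],"fingers":0.45},{"delta_pos":[0.001,0.001,0.048],"rotation":[0,0,0],"fingers":0.45},{"delta_pos":[0.001,0.001,0.048],"rotation":[0,0,0],"fingers":0.28},{"delta_pos":[0.001,0.001,0.048],"rotation":[0,0,0],"fingers":0.28},{"delta_pos":[0.001,0.001,0.048],"rotation":[0,0,0],"fingers":0.28},{"delta_pos":[0.001,0.001,0.048],"rotation":[0,0,0],"fingers":0.28},{"delta_pos":[0.001,0.001,0.048],"rotation":[0,0,0],"fingers":0.28}]'
python3 -c "
from h import *
st();print(go([.461,-.065,.094],147.6))"
```

```text
time_s: 5.05
tool_pos: [0.461, -0.0648, 0.0937]
tcp_rot: [0.881, 3.015, -0.0]
ft_force: [-0.3, -0.5, 0.0]
width: 0.0237
finger_force: 0.0
5.05 q [ 0.59  0.28 -0.59  2.12  0.21  0.8   0.87] p [ 0.461  -0.0648  0.0937] F [-0.29 -0.52  0.  ] M [-0.002 -0.029 -0.087] w 0.0237 ff 0.0
(array([-0.0001, -0.0001, -0.0003]), array([ 0.   ,  0.001, -0.003]))
```

```bash
python3 -m pendant '[{"delta_pos":[-0.0006,-0.0089,0],"rotation":[0,0,-0.125],"fingers":0.28},{"delta_pos":[-0.0022,-0.0177,0],"rotation":[0,0,-0.25],"fingers":0.28},{"delta_pos":[-0.005,-0.0262,0],"rotation":[0,0,-0.375],"fingers":0.28},{"delta_pos":[-0.0088,-0.0343,0],"rotation":[0,0,-0.5],"fingers":0.28},{"delta_pos":[-0.0135,-0.0418,0],"rotation":[0,0,-0.625],"fingers":0.28},{"delta_pos":[-0.0192,-0.0487,0],"rotation":[0,0,-0.75],"fingers":0.28},{"delta_pos":[-0.0257,-0.0549,0],"rotation":[0,0,-0.875],"fingers":0.28},{"delta_pos":[-0.0329,-0.0602,0],"rotation":[0,0,-1.0],"fingers":0.28}]'
python3 -c "
from h import *
st();bot.read_camera('wrist');s=st();t=np.radians(147.6)+1;print(go([.521+.0715*np.cos(t),-.104+.0715*np.sin(t),.094],147.6+57.3))"
```

```text
time_s: 6.05
tool_pos: [0.4551, -0.1317, 0.0933]
tcp_rot: [0.679, -3.066, -0.004]
ft_force: [-2.1, 3.5, 2.3]
width: 0.0238
finger_force: 1.7
6.05 q [ 0.85  0.33 -0.72  2.09  0.29  0.82  1.96] p [ 0.4551 -0.1317  0.0933] F [-2.07  3.48  2.34] M [ 0.744  0.411 -0.043] w 0.0238 ff 1.7
6.1 q [ 0.85  0.33 -0.72  2.09  0.29  0.82  1.96] p [ 0.4557 -0.1334  0.0933] F [-2.01  0.33  1.5 ] M [ 0.306  0.332 -0.006] w 0.0241 ff 1.3
(array([-0.0001, -0.0008, -0.0007]), array([ 0.001, -0.001,  0.002]))
```

```bash
python3 -m pendant '[{"delta_pos":[0,0.003,0],"rotation":[0,0,0],"fingers":0.45},{"delta_pos":[0,0.003,0],"rotation":[0,0,0],"fingers":0.45},{"delta_pos":[0,0.003,-0.04],"rotation":[0,0,0],"fingers":0.45},{"delta_pos":[0,0.003,-0.08],"rotation":[0,0,0],"fingers":0.45},{"delta_pos":[0,0.003,-0.11],"rotation":[0,0,0],"fingers":0.45},{"delta_pos":[0,0.003,-0.11],"rotation":[0,0,0],"fingers":0.45},{"delta_pos":[0,0.003,-0.11],"rotation":[0,0,0],"fingers":0.45},{"delta_pos":[0,0.003,-0.11],"rotation":[0,0,0],"fingers":0.45}]'
python3 - <<'E'
from h import *
s=st();c=bot.read_camera("wrist");cv2.imwrite("pics/w2.png",c["frame"])
f=200/np.tan(np.radians(c["vertical_fov"])/2);T=np.linalg.inv(c["T_tool_cam"]);Rm=R.from_rotvec(s["tcp_rot"])
def pj(P):
    v=T[:3,:3]@Rm.inv().apply(np.array(P)-s["tool_pos"])+T[:3,3]; v=v*[1,-1,-1]; th=np.arctan2(np.hypot(v[0],v[1]),v[2]); a=np.arctan2(v[1],v[0]); return np.round([c["cx"]+f*th*np.cos(a),c["cy"]+f*th*np.sin(a)])
A=np.array([.521,-.104])
for l in (.7,.8,.9,1.): t=np.radians(147.4)+l; print(l,pj([*(A+.072*np.array([np.cos(t),np.sin(t)])),.11]))
for e in (-.03,0,.03): a=np.radians(-8); print(pj([A[0]+e*np.cos(a),A[1]+e*np.sin(a),.158]))
print(go([.521,-.104,.2],172),go([.521,-.104,.137],172))
E
```

```text
time_s: 7.1
tool_pos: [0.4535, -0.1301, 0.2018]
tcp_rot: [0.672, -3.067, -0.003]
ft_force: [0.5, 0.0, 0.3]
width: 0.0385
finger_force: 0.0
7.1 q [ 0.94  0.14 -0.79  2.01  0.12  1.04  2.1 ] p [ 0.4535 -0.1301  0.2018] F [0.55 0.02 0.27] M [ 0.012  0.017 -0.026] w 0.0385 ff 0.0
0.7 [344. 203.]
0.8 [335. 201.]
0.9 [326. 199.]
1.0 [317. 199.]
[339. 282.]
[317. 309.]
[297. 333.]
(array([-0.0721, -0.0044,  0.0018]), array([ 0.002, -0.002,  0.571])) (array([-0.0722, -0.0046,  0.0648]), array([ 0.002, -0.002,  0.571]))
```

View pics/w2.png

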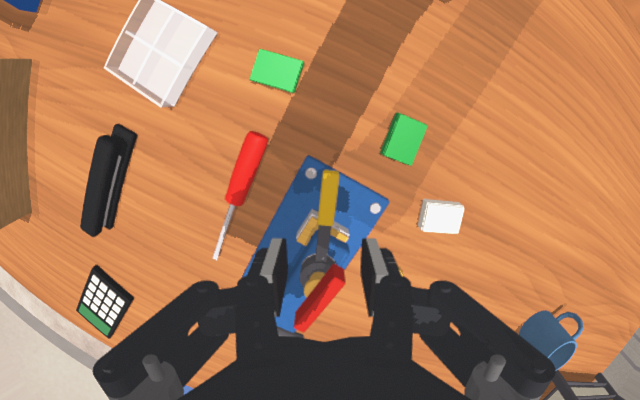

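```bash
python3 -m pendant '[{"delta_pos":[-0.02,-0.001,0],"rotation":[0,0,0.14],"fingers":0.45},{"delta_pos":[-0.04,-0.002,0],"rotation":[0,0,0.28],"fingers":0.45},{"delta_pos":[-0.06,-0.0035,0],"rotation":[0,0,0.42],"fingers":0.45},{"delta_pos":[-0.072,-0.0045,0],"rotation":[0,0,0.571],"fingers":0.45},{"delta_pos":[-0.072,-0.0045,0.005],"rotation":[0,0,0.571],"fingers":0.45},{"delta_pos":[-0.072,-0.0045,0.01],"rotation":[0,0,0.571],"fingers":0.45},{"delta_pos":[-0.072,-0.0045,0.015],"rotation":[0,0,0.571],"fingers":0.45},{"delta_pos":[-0.072,-0.0045,0.015],"rotation":[0,0,0.571],"fingers":0.45}]'
python3 - <<'E'
from h import *
bot.read_camera("wrist");s=st();c=bot.read_camera("wrist");cv2.imwrite("pics/w3.png",cv2.resize(c["frame"][200:400,220:420],None,fx=3,fy=3))
print(go([.521,-.104,.137],172))
E
```

```text
time_s: 8.15
tool_pos: [0.521, -0.1048, 0.1875]
tcp_rot: [-0.219, -3.132, 0.0]
ft_force: [-0.7, 0.0, 0.9]
width: 0.0384
finger_force: 0.0
8.2 q [ 0.75  0.29 -0.72  1.9   0.22  1.04  1.37] p [ 0.5214 -0.1047  0.1879] F [-0.21  0.19  1.11] M [-0.035  0.002  0.008] w 0.0387 ff 0.0
(array([0.0008, 0.0006, 0.0513]), array([-0., -0., -0.]))
```

View pics/w3.png

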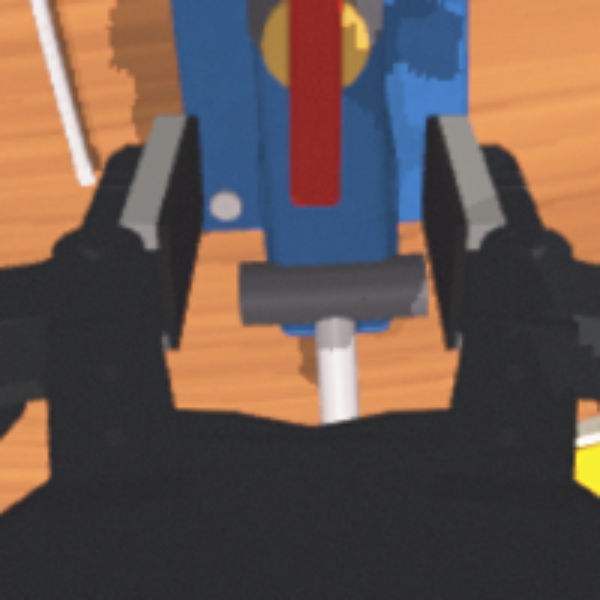

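The bar, at crop (315,100), is parallel to the pads and centred between them. I'll descend and grip.

```bash
python3 -m pendant '[{"delta_pos":[0.0005,0.0005,0.017],"rotation":[0,0,0],"fingers":0.45},{"delta_pos":[0.0005,0.0005,0.034],"rotation":[0,0,0],"fingers":0.45},{"delta_pos":[0.0005,0.0005,0.051],"rotation":[0,0,0],"fingers":0.45},{"delta_pos":[0.0005,0.0005,0.051],"rotation":[0,0,0],"fingers":0.3},{"delta_pos":[0.0005,0.0005,0.051],"rotation":[0,0,0],"fingers":0.0},{"delta_pos":[0.0005,0.0005,0.051],"rotation":[0,0,0],"fingers":0.0},{"delta_pos":[0.0005,0.0005,0.051],"rotation":[0,0,0],"fingers":0.0},{"delta_pos":[0.0005,0.0005,0.051],"rotation":[0,0,0],"fingers":0.0}]' 60
python3 -c "
from h import *
st();print(go([.521,-.104,.137],172))"
```

```text
time_s: 9.25
tool_pos: [0.5215, -0.1039, 0.1373]
tcp_rot: [0.219, 3.134, -0.0]
ft_force: [-0.0, -0.6, -4.5]
width: 0.0097
finger_force: 61.7
9.25 q [ 0.72  0.35 -0.69  1.94  0.28  0.95  1.32] p [ 0.5215 -0.1039  0.1373] F [-0.02 -0.61 -4.51] M [-0.069 -0.039 -0.006] w 0.0097 ff 61.7
(array([ 0.0005, -0.0001,  0.0003]), array([-0.,  0., -0.]))
```

```bash
python3 -m pendant '[{"delta_pos":[0,0,0.0006],"rotation":[0,0,0.1],"fingers":0.0},{"delta_pos":[0,0,0.0012],"rotation":[0,0,0.2],"fingers":0.0},{"delta_pos":[0,0,0.0018],"rotation":[0,0,0.3],"fingers":0.0},{"delta_pos":[0,0,0.0024],"rotation":[0,0,0.4],"fingers":0.0},{"delta_pos":[0,0,0.003],"rotation":[0,0,0.5],"fingers":0.0},{"delta_pos":[0,0,0.0036],"rotation":[0,0,0.6],"fingers":0.0},{"delta_pos":[0,0,0.0042],"rotation":[0,0,0.7],"fingers":0.0},{"delta_pos":[0,0,0.0042],"rotation":[0,0,0.7],"fingers":0.0}]'
python3 - <<'E'
from h import *
c=bot.read_camera("side");s=st();print(go([.521,-.104,.137],172),R.from_rotvec(s['tcp_rot']).as_matrix()[:2,0])
cv2.imwrite("pics/s4.png",cv2.resize(c["frame"][150:230,290:390],None,fx=7,fy=7,interpolation=cv2.INTER_CUBIC))
E
```

```text
time_s: 10.25
tool_pos: [0.5213, -0.1042, 0.133]
tcp_rot: [-1.279, -2.869, 0.001]
ft_force: [0.5, -0.6, -3.3]
width: 0.0096
finger_force: 61.6
10.3 q [ 0.61  0.33 -0.56  1.94  0.22  0.93  0.67] p [ 0.5213 -0.1042  0.133 ] F [ 0.12 -0.79 -2.89] M [-0.25   0.049  0.009] w 0.0095 ff 61.6
(array([ 0.0004, -0.0001, -0.004 ]), array([-0.001, -0.   , -0.699])) [-0.66860416  0.74361849]
```

View pics/s4.png

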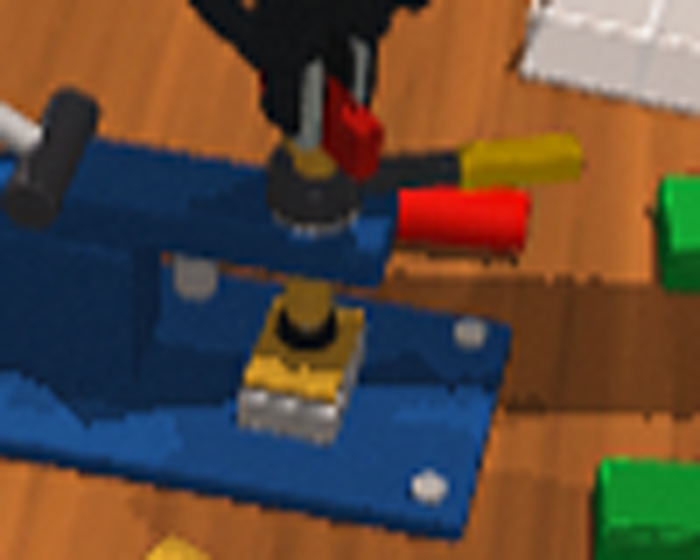

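```bash
python3 -m pendant '[{"delta_pos":[0,0,0.0001],"rotation":[0,0,0.015],"fingers":0.0},{"delta_pos":[0,0,0.0002],"rotation":[0,0,0.03],"fingers":0.0},{"delta_pos":[0,0,0.0003],"rotation":[0,0,0.045],"fingers":0.0},{"delta_pos":[0,0,0.0004],"rotation":[0,0,0.06],"fingers":0.0},{"delta_pos":[0,0,0.0005],"rotation":[0,0,0.075],"fingers":0.0},{"delta_pos":[0,0,0.0006],"rotation":[0,0,0.09],"fingers":0.0},{"delta_pos":[0,0,0.0007],"rotation":[0,0,0.105],"fingers":0.0},{"delta_pos":[0,0,0.0007],"rotation":[0,0,0.12],"fingers":0.0}]'
python3 -c "
from h import *
s=st();print(s['tau'].round(3),-go([.521,-.104,.137],172)[1][2])"
```

```text
time_s: 11.3
tool_pos: [0.5214, -0.1041, 0.1323]
tcp_rot: [-1.452, -2.786, 0.001]
ft_force: [-0.9, -2.3, -2.2]
width: 0.0097
finger_force: 61.8
11.3 q [ 0.59  0.33 -0.54  1.95  0.21  0.92  0.55] p [ 0.5214 -0.1041  0.1323] F [-0.89 -2.29 -2.19] M [-0.576  0.272  0.176] w 0.0097 ff 61.8
[ -0.995 -35.159  -5.209 -22.714  -0.728  -0.444  -0.112] 0.821
```

Baseline turning torque is 0.176 N m. I'll continue in small steps.

```bash
python3 -m pendant '[{"delta_pos":[0,0,0.0001],"rotation":[0,0,0.015],"fingers":0.0},{"delta_pos":[0,0,0.0002],"rotation":[0,0,0.03],"fingers":0.0},{"delta_pos":[0,0,0.0003],"rotation":[0,0,0.045],"fingers":0.0},{"delta_pos":[0,0,0.0004],"rotation":[0,0,0.06],"fingers":0.0},{"delta_pos":[0,0,0.0005],"rotation":[0,0,0.075],"fingers":0.0},{"delta_pos":[0,0,0.0006],"rotation":[0,0,0.09],"fingers":0.0},{"delta_pos":[0,0,0.0007],"rotation":[0,0,0.105],"fingers":0.0},{"delta_pos":[0,0,0.0007],"rotation":[0,0,0.12],"fingers":0.0}]' >/dev/null
python3 -c "
from h import *
s=st();print(-go([.521,-.104,.137],172)[1][2])"
```

```text
12.3 q [ 0.57  0.33 -0.52  1.95  0.2   0.92  0.44] p [ 0.5215 -0.104   0.1316] F [-2.38 -2.22 -2.45] M [-0.779  0.409  0.18 ] w 0.0095 ff 61.9
0.941
```

```bash
python3 -m pendant '[{"delta_pos":[0,0,0.0001],"rotation":[0,0,0.015],"fingers":0.0},{"delta_pos":[0,0,0.0002],"rotation":[0,0,0.03],"fingers":0.0},{"delta_pos":[0,0,0.0003],"rotation":[0,0,0.045],"fingers":0.0},{"delta_pos":[0,0,0.0004],"rotation":[0,0,0.06],"fingers":0.0},{"delta_pos":[0,0,0.0005],"rotation":[0,0,0.075],"fingers":0.0},{"delta_pos":[0,0,0.0006],"rotation":[0,0,0.09],"fingers":0.0},{"delta_pos":[0,0,0.0007],"rotation":[0,0,0.105],"fingers":0.0},{"delta_pos":[0,0,0.0007],"rotation":[0,0,0.12],"fingers":0.0}]' >/dev/null
python3 -c "
from h import *
s=st();print(-go([.521,-.104,.137],172)[1][2])"
```

```text
13.3 q [ 0.56  0.32 -0.5   1.95  0.19  0.92  0.33] p [ 0.5215 -0.104   0.1309] F [-2.55 -3.95 -2.06] M [-0.997  0.572  0.173] w 0.0095 ff 61.9
1.061
```

```bash
python3 -m pendant '[{"delta_pos":[0,0,0.0001],"rotation":[0,0,0.015],"fingers":0.0},{"delta_pos":[0,0,0.0002],"rotation":[0,0,0.03],"fingers":0.0},{"delta_pos":[0,0,0.0003],"rotation":[0,0,0.045],"fingers":0.0},{"delta_pos":[0,0,0.0004],"rotation":[0,0,0.06],"fingers":0.0},{"delta_pos":[0,0,0.0005],"rotation":[0,0,0.075],"fingers":0.0},{"delta_pos":[0,0,0.0006],"rotation":[0,0,0.09],"fingers":0.0},{"delta_pos":[0,0,0.0007],"rotation":[0,0,0.105],"fingers":0.0},{"delta_pos":[0,0,0.0007],"rotation":[0,0,0.12],"fingers":0.0}]' >/dev/null
python3 -c "
from h import *
s=st();print(-go([.521,-.104,.137],172)[1][2])"
```

```text
14.3 q [ 0.54  0.32 -0.48  1.95  0.19  0.91  0.22] p [ 0.5215 -0.1039  0.1302] F [-1.92 -4.11 -2.04] M [-1.005  0.668  0.183] w 0.0098 ff 61.8
1.181
```

```bash
python3 -m pendant '[{"delta_pos":[0,0,0.0001],"rotation":[0,0,0.015],"fingers":0.0},{"delta_pos":[0,0,0.0002],"rotation":[0,0,0.03],"fingers":0.0},{"delta_pos":[0,0,0.0003],"rotation":[0,0,0.045],"fingers":0.0},{"delta_pos":[0,0,0.0004],"rotation":[0,0,0.06],"fingers":0.0},{"delta_pos":[0,0,0.0005],"rotation":[0,0,0.075],"fingers":0.0},{"delta_pos":[0,0,0.0006],"rotation":[0,0,0.09],"fingers":0.0},{"delta_pos":[0,0,0.0007],"rotation":[0,0,0.105],"fingers":0.0},{"delta_pos":[0,0,0.0007],"rotation":[0,0,0.12],"fingers":0.0}]' >/dev/null
python3 -c "
from h import *
s=st();print(-go([.521,-.104,.137],172)[1][2])"
```

```text
15.3 q [ 0.52  0.32 -0.46  1.95  0.18  0.91  0.1 ] p [ 0.5215 -0.1039  0.1295] F [-1.63 -5.18 -1.37] M [-1.112  0.79   0.229] w 0.0097 ff 61.9
1.301
```

```bash
python3 -m pendant '[{"delta_pos":[0,0,0.0001],"rotation":[0,0,0.01],"fingers":0.0},{"delta_pos":[0,0,0.0001],"rotation":[0,0,0.02],"fingers":0.0},{"delta_pos":[0,0,0.0002],"rotation":[0,0,0.03],"fingers":0.0},{"delta_pos":[0,0,0.0002],"rotation":[0,0,0.04],"fingers":0.0},{"delta_pos":[0,0,0.0003],"rotation":[0,0,0.05],"fingers":0.0},{"delta_pos":[0,0,0.0004],"rotation":[0,0,0.06],"fingers":0.0},{"delta_pos":[0,0,0.0004],"rotation":[0,0,0.07],"fingers":0.0},{"delta_pos":[0,0,0.0005],"rotation":[0,0,0.08],"fingers":0.0}]' >/dev/null
python3 -c "
from h import *
s=st();print(-go([.521,-.104,.137],172)[1][2])"
```

```text
16.3 q [ 0.51  0.32 -0.45  1.95  0.17  0.91  0.03] p [ 0.5215 -0.1039  0.1291] F [-2.97 -4.   -1.72] M [-1.163  0.839  0.238] w 0.0097 ff 62.0
1.381
```

The foot force is about 11 N. The torque rose by 0.06 N m over baseline, and about 0.2 rad of turn past contact agrees. Release and lift.

```bash
python3 -m pendant '[{"delta_pos":[0,0,0.0005],"rotation":[0,0,0.08],"fingers":0.0},{"delta_pos":[0,0,0.0005],"rotation":[0,0,0.08],"fingers":0.45},{"delta_pos":[0,0,0.0005],"rotation":[0,0,0.08],"fingers":0.45},{"delta_pos":[0,0,0.0005],"rotation":[0,0,0.08],"fingers":0.45},{"delta_pos":[0,0,-0.025],"rotation":[0,0,0.08],"fingers":0.45},{"delta_pos":[0,0,-0.05],"rotation":[0,0,0.08],"fingers":0.45},{"delta_pos":[0,0,-0.075],"rotation":[0,0,0.08],"fingers":0.45},{"delta_pos":[0,0,-0.075],"rotation":[0,0,0.08],"fingers":0.45}]'
python3 - <<'E'
from h import *
c=bot.read_camera("wrist");st()
t=np.radians(147.4)+.86;u=np.array([np.cos(t),np.sin(t)]);P=np.array([.521,-.104])+.0715*u
print(P,np.degrees(t),go([*P,.21],np.degrees(t)))
c=bot.read_camera("side");cv2.imwrite("pics/s5.png",cv2.resize(c["frame"][150:230,290:390],None,fx=7,fy=7,interpolation=cv2.INTER_CUBIC))
E
```

```text
time_s: 17.3
tool_pos: [0.5241, -0.1035, 0.2068]
tcp_rot: [2.249, 2.186, 0.007]
ft_force: [1.4, -0.1, -0.1]
width: 0.0383
finger_force: 0.0
17.35 q [ 0.52  0.22 -0.45  1.89  0.11  1.05 -0.  ] p [ 0.5228 -0.1035  0.2052] F [ 0.15 -0.2   0.01] M [-0.016  0.002 -0.001] w 0.0382 ff 0.0
[ 0.45250651 -0.12451564] 196.6743703812508 (array([-0.023 , -0.0696, -0.0051]), array([ 0.002,  0.003, -1.89 ]))
```

View pics/s5.png

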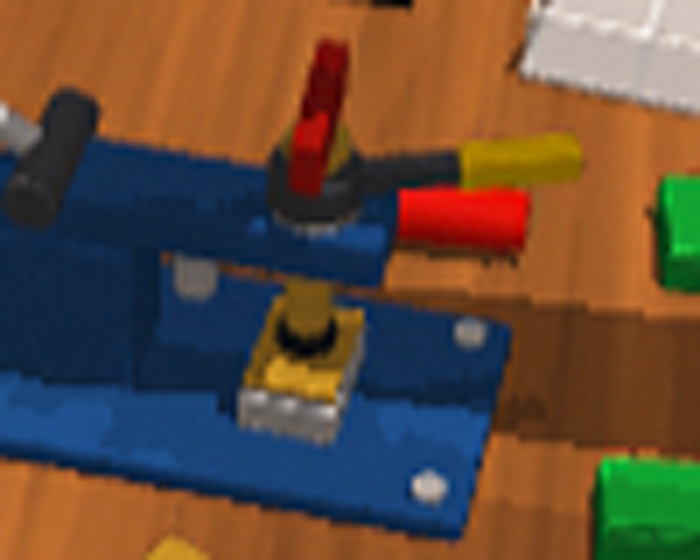

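The foot is down on the brass cap at crop (305,330), the T-bar is turned and free, and the lever is still loose with its sleeve at crop (520,155). I'll go back over the lever.

```bash
python3 -m pendant '[{"delta_pos":[-0.004,-0.01,0],"rotation":[0,0,-0.17],"fingers":0.45},{"delta_pos":[-0.008,-0.02,0],"rotation":[0,0,-0.34],"fingers":0.45},{"delta_pos":[-0.012,-0.03,0],"rotation":[0,0,-0.5],"fingers":0.45},{"delta_pos":[-0.015,-0.04,0],"rotation":[0,0,-0.66],"fingers":0.45},{"delta_pos":[-0.018,-0.05,0],"rotation":[0,0,-0.82],"fingers":0.45},{"delta_pos":[-0.021,-0.06,0],"rotation":[0,0,-0.98],"fingers":0.45},{"delta_pos":[-0.023,-0.07,0],"rotation":[0,0,-1.14],"fingers":0.45},{"delta_pos":[-0.023,-0.07,0],"rotation":[0,0,-1.3],"fingers":0.45}]'
python3 -c "
from h import *
bot.read_camera('wrist');bot.read_camera('wrist');st();print(go([.4525,-.1245,.15],196.7))"
```

```text
time_s: 18.4
tool_pos: [0.449, -0.1248, 0.2024]
tcp_rot: [-0.461, -3.104, -0.001]
ft_force: [-0.6, -0.0, -1.0]
width: 0.0383
finger_force: 0.0
18.5 q [ 0.72  0.1  -0.56  2.03  0.06  1.03  1.4 ] p [ 0.4499 -0.1246  0.2028] F [ 0.69  0.14 -0.16] M [-0.012 -0.016  0.016] w 0.0383 ff 0.0
(array([-0.0026,  0.0008,  0.0527]), array([ 0.001, -0.002, -0.592]))
```

```bash
python3 -m pendant '[{"delta_pos":[-0.0025,0.001,0.01],"rotation":[0,0,-0.15],"fingers":0.45},{"delta_pos":[-0.0025,0.001,0.025],"rotation":[0,0,-0.3],"fingers":0.45},{"delta_pos":[-0.0025,0.001,0.04],"rotation":[0,0,-0.45],"fingers":0.45},{"delta_pos":[-0.0025,0.001,0.052],"rotation":[0,0,-0.592],"fingers":0.45},{"delta_pos":[-0.0025,0.001,0.052],"rotation":[0,0,-0.592],"fingers":0.45},{"delta_pos":[-0.0025,0.001,0.052],"rotation":[0,0,-0.592],"fingers":0.45},{"delta_pos":[-0.0025,0.001,0.052],"rotation":[0,0,-0.592],"fingers":0.45},{"delta_pos":[-0.0025,0.001,0.052],"rotation":[0,0,-0.592],"fingers":0.45}]'
python3 -c "
from h import *
c=bot.read_camera('wrist');s=st();print(go([.4525,-.1245,.094],196.7))
cv2.imwrite('pics/w6.png',cv2.resize(c['frame'][130:400,180:460],None,fx=2,fy=2))"
```

```text
time_s: 19.5
tool_pos: [0.454, -0.1247, 0.1526]
tcp_rot: [-0.456, 3.107, -0.001]
ft_force: [0.2, -0.1, -0.1]
width: 0.0387
finger_force: 0.0
19.55 q [ 0.74  0.19 -0.6   2.07  0.13  0.92  1.93] p [ 0.4539 -0.1247  0.1525] F [ 0.44 -0.08  0.35] M [-0.028  0.052 -0.   ] w 0.0386 ff 0.0
(array([0.0014, 0.0006, 0.0585]), array([-0.001,  0.001,  0.   ]))
```

View pics/w6.png

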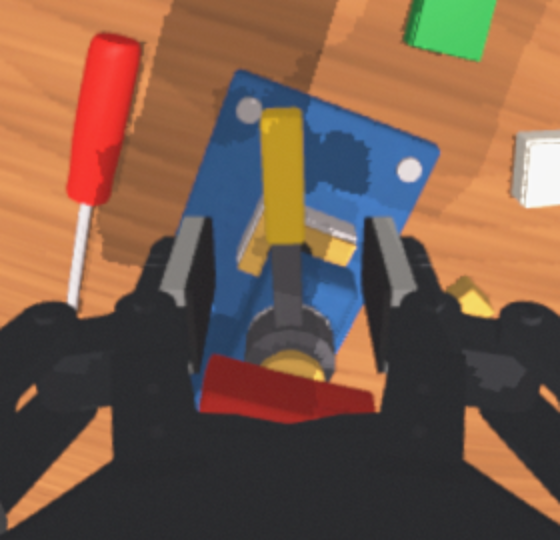

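The sleeve is centred between the pads, at crop (283,175). I'll descend and narrow the fingers.

```bash
python3 -m pendant '[{"delta_pos":[0.001,0.0005,0.02],"rotation":[0,0,0],"fingers":0.45},{"delta_pos":[0.001,0.0005,0.04],"rotation":[0,0,0],"fingers":0.45},{"delta_pos":[0.001,0.0005,0.0585],"rotation":[0,0,0],"fingers":0.45},{"delta_pos":[0.001,0.0005,0.0585],"rotation":[0,0,0],"fingers":0.28},{"delta_pos":[0.001,0.0005,0.0585],"rotation":[0,0,0],"fingers":0.28},{"delta_pos":[0.001,0.0005,0.0585],"rotation":[0,0,0],"fingers":0.28},{"delta_pos":[0.001,0.0005,0.0585],"rotation":[0,0,0],"fingers":0.28},{"delta_pos":[0.001,0.0005,0.0585],"rotation":[0,0,0],"fingers":0.28}]' >/dev/null
python3 -c "
from h import *
s=st();print(go([.4525,-.1245,.094],196.7))"
```

```text
20.55 q [ 0.71  0.28 -0.58  2.11  0.21  0.8   1.86] p [ 0.4528 -0.1245  0.094 ] F [ 0.15 -0.35  0.57] M [0.03  0.024 0.009] w 0.0238 ff 0.0
(array([ 0.0002,  0.0001, -0.    ]), array([-0.001,  0.001,  0.001]))
```

```bash
python3 -m pendant '[{"delta_pos":[-0.0004,0.0071,0],"rotation":[0,0,0.1],"fingers":0.28},{"delta_pos":[-0.0014,0.0142,0],"rotation":[0,0,0.2],"fingers":0.28},{"delta_pos":[-0.0032,0.0211,0],"rotation":[0,0,0.3],"fingers":0.28},{"delta_pos":[-0.0056,0.0278,0],"rotation":[0,0,0.4],"fingers":0.28},{"delta_pos":[-0.0088,0.0343,0],"rotation":[0,0,0.5],"fingers":0.28},{"delta_pos":[-0.0125,0.0404,0],"rotation":[0,0,0.6],"fingers":0.28},{"delta_pos":[-0.0168,0.0461,0],"rotation":[0,0,0.7],"fingers":0.28},{"delta_pos":[-0.0217,0.0513,0],"rotation":[0,0,0.8],"fingers":0.28}]' >/dev/null
python3 -c "
from h import *
s=st();bot.read_camera('wrist');s=st();Rm=R.from_rotvec(s['tcp_rot']);print(Rm.inv().apply(s['ft_force']), np.degrees(np.arctan2(*Rm.as_matrix()[[1,0],0])))"
```

```text
21.55 q [ 0.5   0.26 -0.48  2.13  0.17  0.79  0.98] p [ 0.458  -0.0708  0.0937] F [-1.98 -2.55  1.13] M [-0.703  0.211  0.022] w 0.0238 ff 1.7
21.6 q [ 0.5   0.26 -0.48  2.13  0.17  0.79  0.97] p [ 0.4585 -0.0695  0.0938] F [-1.23 -1.08  0.43] M [-0.435  0.216  0.065] w 0.0239 ff 1.3
[ 0.54745558 -1.54406761 -0.42411373] 150.61909299328602
```

```bash
python3 -m pendant '[{"delta_pos":[-0.0001,0.003,0],"rotation":[0,0,0.04],"fingers":0.28},{"delta_pos":[-0.0003,0.006,0],"rotation":[0,0,0.08],"fingers":0.28},{"delta_pos":[-0.0006,0.009,0],"rotation":[0,0,0.12],"fingers":0.28},{"delta_pos":[-0.0008,0.011,0],"rotation":[0,0,0.15],"fingers":0.28},{"delta_pos":[-0.001,0.013,0],"rotation":[0,0,0.18],"fingers":0.28},{"delta_pos":[-0.001,0.013,0],"rotation":[0,0,0.18],"fingers":0.28},{"delta_pos":[-0.001,0.013,0],"rotation":[0,0,0.18],"fingers":0.28},{"delta_pos":[-0.001,0.013,0],"rotation":[0,0,0.18],"fingers":0.28}]' >/dev/null
python3 -c "
from h import *
s=st();Rm=R.from_rotvec(s['tcp_rot']);print(Rm.inv().apply(s['ft_force']), np.degrees(np.arctan2(*Rm.as_matrix()[[1,0],0])))"
```

```text
22.6 q [ 0.46  0.27 -0.46  2.11  0.16  0.79  0.78] p [ 0.4658 -0.0584  0.0936] F [-0.68 -1.93  1.26] M [-0.719  0.191  0.057] w 0.0237 ff 1.5
[-0.69486205 -1.92081324 -1.25842782] 140.59923355139216
```

```bash
python3 -m pendant '[{"delta_pos":[0,0.001,0],"rotation":[0,0,0],"fingers":0.28},{"delta_pos":[0,0.002,0],"rotation":[0,0,0],"fingers":0.28},{"delta_pos":[0,0.003,0],"rotation":[0,0,0],"fingers":0.28},{"delta_pos":[0,0.004,0],"rotation":[0,0,0],"fingers":0.28},{"delta_pos":[0,0.005,0],"rotation":[0,0,0],"fingers":0.28},{"delta_pos":[0,0.005,0],"rotation":[0,0,0],"fingers":0.28},{"delta_pos":[0,0.005,0],"rotation":[0,0,0],"fingers":0.28},{"delta_pos":[0,0.005,0],"rotation":[0,0,0],"fingers":0.28}]' >/dev/null
python3 -c "
from h import *
s=st();Rm=R.from_rotvec(s['tcp_rot']);print(Rm.inv().apply(s['ft_force']))"
```

```text
23.6 q [ 0.45  0.27 -0.46  2.11  0.17  0.8   0.77] p [ 0.4677 -0.0554  0.0933] F [-4.09 -5.34  3.42] M [-1.168  0.714  0.066] w 0.0238 ff 3.1
[-0.2274176  -6.72829645 -3.40166218]
```

```bash
python3 -m pendant '[{"delta_pos":[0,0.001,0],"rotation":[0,0,0],"fingers":0.28},{"delta_pos":[0,0.002,0],"rotation":[0,0,0],"fingers":0.28},{"delta_pos":[0,0.003,0],"rotation":[0,0,0],"fingers":0.28},{"delta_pos":[0,0.004,0],"rotation":[0,0,0],"fingers":0.28},{"delta_pos":[0,0.005,0],"rotation":[0,0,0],"fingers":0.28},{"delta_pos":[0,0.0055,0],"rotation":[0,0,0],"fingers":0.28},{"delta_pos":[0,0.0055,0],"rotation":[0,0,0],"fingers":0.28},{"delta_pos":[0,0.0055,0],"rotation":[0,0,0],"fingers":0.28}]' >/dev/null
python3 -c "
from h import *
s=st();Rm=R.from_rotvec(s['tcp_rot']);print(Rm.inv().apply(s['ft_force']))"
```

```text
24.6 q [ 0.44  0.28 -0.46  2.1   0.17  0.8   0.76] p [ 0.4691 -0.0533  0.093 ] F [-5.53 -8.73  6.  ] M [-1.819  1.334 -0.078] w 0.0241 ff 5.3
[ -1.27888726 -10.29765322  -5.9276073 ]
```

```bash
python3 -m pendant '[{"delta_pos":[0,0.001,0],"rotation":[0,0,0],"fingers":0.28},{"delta_pos":[0,0.002,0],"rotation":[0,0,0],"fingers":0.28},{"delta_pos":[0,0.003,0],"rotation":[0,0,0],"fingers":0.28},{"delta_pos":[0,0.003,0],"rotation":[0,0,0],"fingers":0.28},{"delta_pos":[0,0.003,0],"rotation":[0,0,0],"fingers":0.28},{"delta_pos":[0,0.003,0],"rotation":[0,0,0],"fingers":0.28},{"delta_pos":[0,0.003,0],"rotation":[0,0,0],"fingers":0.28},{"delta_pos":[0,0.003,0],"rotation":[0,0,0],"fingers":0.28}]' >/dev/null
python3 -c "
from h import *
s=st();Rm=R.from_rotvec(s['tcp_rot']);print(Rm.inv().apply(s['ft_force']))"
```

```text
25.6 q [ 0.43  0.28 -0.46  2.1   0.18  0.81  0.75] p [ 0.4699 -0.0521  0.0928] F [ -8.7  -10.43   6.82] M [-2.184  1.641 -0.084] w 0.024 ff 6.5
[  0.07442911 -13.65479114  -6.68349295]
```

```bash
python3 -m pendant '[{"delta_pos":[0,-0.003,0],"rotation":[0,0,0],"fingers":0.28},{"delta_pos":[0,-0.006,0],"rotation":[0,0,0],"fingers":0.28},{"delta_pos":[0,-0.009,0],"rotation":[0,0,0],"fingers":0.28},{"delta_pos":[0,-0.012,0],"rotation":[0,0,0],"fingers":0.35},{"delta_pos":[0,-0.015,0],"rotation":[0,0,0],"fingers":0.45},{"delta_pos":[0,-0.018,0],"rotation":[0,0,0],"fingers":0.45},{"delta_pos":[0,-0.019,0],"rotation":[0,0,0],"fingers":0.45},{"delta_pos":[0,-0.019,0],"rotation":[0,0,0],"fingers":0.45}]' >/dev/null
python3 -c "
from h import *
s=st();print(go([.461,-.065,.094],147.6))"
```

```text
26.6 q [ 0.46  0.26 -0.46  2.12  0.16  0.79  0.79] p [ 0.4623 -0.062   0.0936] F [ 0.33 -0.59  0.14] M [0.047 0.043 0.004] w 0.0386 ff 0.0
(array([-0.0009, -0.0031, -0.0004]), array([ 0.001, -0.   , -0.122]))
```

No contact. Lift clear and check.

```bash
python3 -m pendant '[{"delta_pos":[0,-0.001,-0.02],"rotation":[0,0,0],"fingers":0.45},{"delta_pos":[0,-0.001,-0.05],"rotation":[0,0,0],"fingers":0.45},{"delta_pos":[0,-0.001,-0.09],"rotation":[0,0,0],"fingers":0.45},{"delta_pos":[0,-0.001,-0.13],"rotation":[0,0,0],"fingers":0.45},{"delta_pos":[0,-0.001,-0.17],"rotation":[0,0,0],"fingers":0.45},{"delta_pos":[0,-0.001,-0.17],"rotation":[0,0,0],"fingers":0.45},{"delta_pos":[0,-0.001,-0.17],"rotation":[0,0,0],"fingers":0.45},{"delta_pos":[0,-0.001,-0.17],"rotation":[0,0,0],"fingers":0.45}]' >/dev/null
python3 - <<'E'
from h import *
st();c=bot.read_camera("side")
p=colour(c["frame"],'yellow',(345,178,372,200))[1];print('sleeve side now',p,'start 358.2,188.5',onz(c,p,.11))
cv2.imwrite("pics/s7.png",cv2.resize(c["frame"][150:230,290:390],None,fx=7,fy=7,interpolation=cv2.INTER_CUBIC))
E
```

```text
27.6 q [ 0.52  0.02 -0.48  1.97  0.01  1.16  0.92] p [ 0.4604 -0.063   0.2619] F [ 0.45 -0.61 -0.75] M [0.067 0.084 0.004] w 0.0383 ff 0.0
sleeve side now [357.88596491 188.87719298] start 358.2,188.5 [ 0.46192473 -0.06449114  0.11      ]
```

View pics/s7.png

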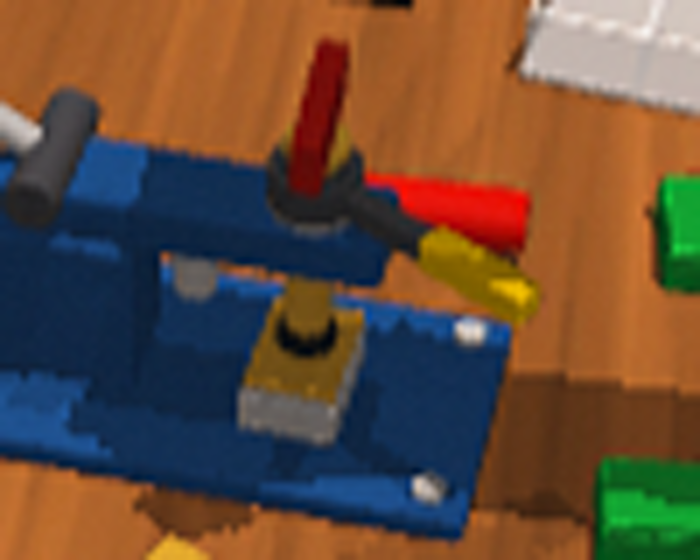

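The lever sleeve at crop (480,275) is back at its starting position. The foot sits on the gauge block at crop (305,330), and the gauge hasn't moved.

```bash
python3 -c "
from workcell import bot
print(bot.hand_in())"
```

```text
the job is handed in; nothing more can be done
None
```

The depth stop is set and the job is handed in, though the hand-in gave no verdict: the foot sits on the gauge block at about 11 N (estimated from turning torque), the lock lever was pressed home at about 13.6 N, and the arm is clear.

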